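Put the top green print plate away in the latched drawer

TASK

Put the top green plate away: hold down the orange paddle inside the drawer's handle, hook the handle and pull the drawer wide open, then lay the plate flat in it without dropping it. Push the drawer fully home so that its latch catches and the paddle springs back up. Do not force anything, and leave the other plates, the ink jar and the squeegee where they are.

Things in the scene. Friction and masses are not known exactly. Their poses are not given: they have to be found in the camera images.
- cabinet: Grey bench-top drawer unit, fixed, 230 (y) x 250 mm (x), top 96 mm above its origin; levelling feet vary its height by up to 12 mm. Origin: middle of the front face, at the unit's bottom; x points into the unit (the drawer slides out along -x), z up. A 40 mm wide steel keeper hangs 10 mm down from the top's front edge, at its middle.
- drawer (a joint): How far the drawer is out, m: 0 shut, 0.175 at its stop; about 3 N of friction. Blue front 200 mm wide, 26 mm thick, upper edge 77 mm above the cabinet's origin; inside 184 mm (y) by 193 mm (x), floor 30 mm above the cabinet's origin, side walls 32 mm high.
- drawer_handle (a point): Middle of the drawer's handle, moves with it; axes as the cabinet's. Steel bar 12 mm thick along y, 124 mm long, axis 46 mm in front of the drawer's face, 56 mm above the cabinet's origin, held at each end. The gap between bar and face is 40 mm (x) by 112 mm (y), open from above.
- paddle_top (a point): Centre of the top of the orange release paddle in the handle's gap, moves with drawer and paddle; axes as the cabinet's. The paddle is 32 (x) by 70 mm (y); at rest its top is 52 mm above the cabinet's origin, 25 mm behind the bar's axis and 4 mm below it.
- paddle (a joint): How far the paddle is pressed down, m: 0 up, 0.009 at its firm stop; spring 3 to 6 N. Its steel tongue, on the front's upper edge, catches behind the keeper; only the last 2 mm or so of travel free the drawer, and it must stay down until the drawer is 10 mm out. On shutting the sloped tongue slips under the keeper (about 12 N of push in all) and snaps up.
- drawer_spot (a point): Point on the drawer's inner floor, midway between its sides, 64 mm behind the inside of its front, 90 mm behind its face; moves with the drawer. Axes as the cabinet's. A good place for the plate's centre, with the plate's length along y.
- green_top: Plywood plate 140 (x) x 60 (y) x 12 mm (z), about 80 g, with a bright green printed top face; origin at the centre of its underside, x along its length, z up. The top one of the stack of three green plates: the one to put away.
- green_under1: Plywood plate 140 (x) x 60 (y) x 12 mm (z), about 80 g, with a bright green printed top face; origin at the centre of its underside, x along its length, z up. The middle one of the green stack: leave it.
- green_under0: Plywood plate 140 (x) x 60 (y) x 12 mm (z), about 80 g, with a bright green printed top face; origin at the centre of its underside, x along its length, z up. The lowest one of the green stack: leave it.
- purple_top: Plywood plate 140 (x) x 60 (y) x 12 mm (z), about 80 g, with a dark purple printed top face; origin at the centre of its underside, x along its length, z up. The upper one of the stack of two purple plates: leave it.
- purple_under0: Plywood plate 140 (x) x 60 (y) x 12 mm (z), about 80 g, with a dark purple printed top face; origin at the centre of its underside, x along its length, z up. The lower one of the purple stack: leave it.
- green_board: Fixed grey board 170 x 100 x 12 mm under the green stack, on the left or the right; origin at the centre of its underside.
- purple_board: Fixed grey board 170 x 100 x 12 mm under the purple stack, on the other side; origin at the centre of its underside.
- ink_jar: Pink ink jar with a black cap, 70 mm across, 95 mm high, loose; origin at the centre of its underside.
- squeegee: Squeegee lying flat, wooden grip and black rubber blade, 98 (x) x 160 (y) x 26 mm, loose; origin at its underside near the middle.
Mind the look-alikes: they are no part of the job. Leave any turquoise look-alike of the green_top alone.

How it is judged:
By the outcome, as a careful person would: the job done as asked, in the order asked, and still so for the second after the job is handed in, with the robot touching nothing.
It also fails if it takes over 72 s, if anything falls off the work surface, if the arm or the gripper's body presses on something with over 40 N, if the wrist force passes 120 N, or if a joint passes its speed limit or range.

ROBOT

A 7-joint arm with a two-finger parallel gripper is mounted at the origin on the work surface. World frame = base frame: x ahead of the robot, y to its left, z up, the work surface at z = 0. Lengths are in mm, angles in rad, forces in N, time in s.
With the tool pointing down it reaches from about 400 to 875 mm from the base axis. Payload 6.5 kg.
Tool frame: the origin (TCP) lies where the fingers leave the gripper's body, on its centre line; the fingertips stand 73 mm ahead of it and the grasp point (between the pads) lies env.hold_point_z ahead of it (env.hold_point_z is the distance from the TCP to the grasp point, in mm); z points along the fingers, y is the line along which they close (so a half turn about z gives the same grasp; the last joint's range is limited). The gripper opens to 85 mm and grips with 20 to 120 N. Pads are 22 mm wide; open, the fingers measure 114 mm over their backs; the gripper's body (76 mm by 85 mm) begins 54 mm behind the grasp point. The pads swing forward as they close: fully open they stand 13 mm farther back than shut.
Start: joints at [-1.336, 0.536, -0.004, 1.538, 0.003, 1.067, -0.071], TCP at [192.578, 620.809, 303.89] pointing down, gripper open.
Joint ranges: [-2.7, 2.7], [-0.37, 2.16], [-1.27, 1.26], [0.24, 2.4], [-1.31, 4.45], [0.19, 1.91], [-2.76, 2.76]. Speed limits (rad/s): [2.39, 2.39, 3.14, 3.14, 3.14, 3.14, 3.14].

INTERFACE

Orientations are given as a rotation vector (axis times angle).
In Python, from bench import sensors, snapshot, get_calibration, finish_job, env gives the robot as it stands. The module is installed in compiled form; this text tells all that it offers.
- The arm moves only by the tool carry_out, never from a script. Its argument "motion" is a list that holds one entry, the list of rows, each a list of 4 numbers: the shift along the tool's x, y, z in units of 50 mm (1.0 is 50 mm), then the turn about the tool's z in units of 6 degrees (1.0 is 6 degrees). In form: [[[x, y, z, spin], ...]]. A call has 1 to 8 rows; each row is the pose to reach, as a shift and turn from the pose commanded when the call began, along the tool's axes at that moment; what a row does not reach only later rows make up. A row lasts 1/8 s, in which the tool goes at most 62.5 mm and 10.7 degrees, less where a joint would pass 70% of its speed; a pose out of reach is approached as far as the arm can. A call with a gripper value outside its range is refused whole. "jaw" is the finger opening in mm, from 0 to 85.4, set as the call begins (left out, the last holds). The fingers move at their own pace and stop on an object; the grip force is fixed at half the most. Time passes only in rows, so rows that repeat a pose let the fingers close. It gives the time, the measured TCP pose, the force, the opening and the grip force at its end, in the units of the state.
- sensors.get_state(): the state, without advancing time (a new reading comes with each control period).
- snapshot(name): name is "scene" or "top"; returns the picture (400x640x3 uint8, red, green, blue); there is no depth.
- get_calibration(name): a dict with "fx", "fy", "cx", "cy" (pixels), "distortion" ([k1, k2, p1, p2, k3] as OpenCV has them; the pictures are not rectified), "world_to_cam" (4x4, takes a point from world to camera coordinates). Camera axes: x right, y up, looking along -z (the intrinsics and any distortion apply to the point x, -y, -z); pixel columns grow to the right and rows downward; lengths in mm; the calibration is good to about 2 mm. A picture is of the moment at which its call begins. get_calibration takes no time and is no camera call.
- finish_job(): hands the job in; it is judged then, once.
The state is a dict: "t": time; "qpos": joint angles; "joint_velocities": joint speeds; "tau": joint torques, N m; "eef_pos": TCP position; "ee_rot": TCP orientation; "ft_force": force on the tool from outside, world axes, zero at the start; "torque": the same for the moment, N m; "grip_width": finger opening in mm; "grip_force": force on a finger pad.
Only numpy, scipy, OpenCV 4.12 (cv2) and the standard library are available. Lean on these libraries where they do the work, as an engineer would, in place of code of your own. Each camera call takes 0.05 s, during which the arm holds its last target. There are 200 camera calls.

## Working session

There is one attempt and no reset: what is moved stays moved. The work goes in short steps, Python scripts to look and compute and a tool call to move; the robot and the scene stay as the last step left them, time stands still between calls to the robot, and variables do not carry over. Pictures are saved under pics/ and viewed, at most 10 in all, crops included, and the job is handed in when it is done.

Besides the shell and the picture viewer there is one more tool, called after "Request:" as name(argument=value, ...), one argument or row to a line, values as JSON. carry_out: Moves the arm, as the interface text tells. Its arguments: {"type":"object","properties":{"motion":{"type":"array","items":{"type":"array","items":{"type":"array","items":{"type":"number"}}}},"jaw":{"type":"number"}},"required":["motion"]}

```bash
mkdir -p pics
python3 - <<'E'
from bench import *
import cv2
for n in("scene","top"):
    cv2.imwrite(f"pics/{n}0.png",snapshot(n)[:,:,::-1]); c=get_calibration(n); print(n,c)
print(sensors.get_state()); print(env.hold_point_z)
E
```

```text
scene {'fx': 391.061083407471, 'fy': 391.061083407471, 'cx': 313.0968710078978, 'cy': 205.93386089140537, 'distortion': array([-0.01466778,  0.        ,  0.        ,  0.        ,  0.        ]), 'world_to_cam': array([[-6.27065467e-01,  7.78858062e-01,  1.30007284e-02,
         4.15274338e+02],
       [-4.43881744e-01, -3.70988480e-01,  8.15681645e-01,
         1.57065797e+02],
       [ 6.40123346e-01,  5.05715005e-01,  5.78354939e-01,
        -1.36869813e+03],
       [ 0.00000000e+00,  0.00000000e+00,  0.00000000e+00,
         1.00000000e+00]])}
top {'fx': 441.60474040012195, 'fy': 441.60474040012195, 'cx': 316.566026224638, 'cy': 195.15635200119402, 'distortion': array([-0.07149199,  0.        ,  0.        ,  0.        ,  0.        ]), 'world_to_cam': array([[-2.68504127e-02, -9.99382597e-01,  2.26601138e-02,
        -8.64074648e+01],
       [ 9.92668771e-01, -2.39839892e-02,  1.18462988e-01,
        -5.36416614e+02],
       [-1.17846369e-01,  2.56747674e-02,  9.92699874e-01,
        -1.24844503e+03],
       [ 0.00000000e+00,  0.00000000e+00,  0.00000000e+00,
         1.00000000e+00]])}
{'t': 0.1, 'qpos': array([-1.33617612,  0.53713284, -0.00442621,  1.5387382 ,  0.00259518,
        1.06735001, -0.07117405]), 'joint_velocities': array([-0.00119555, -0.00207783,  0.001564  , -0.00138307,  0.00025295,
       -0.00212253, -0.00041314]), 'tau': array([ 2.09187987e-03, -5.84559560e+01,  1.05170891e+00, -2.59782600e+01,
        1.26546377e-02,  4.44305741e-03, -2.26303848e-05]), 'eef_pos': array([192.47401986, 620.37348281, 303.08732881]), 'ee_rot': array([-4.70597813e-01, -3.10602140e+00,  2.54159322e-03]), 'ft_force': array([0.67714088, 0.62402225, 0.3178829 ]), 'torque': array([0.05741658, 0.0254782 , 0.04403503]), 'grip_force': 0.0, 'grip_width': 85.69375905496828}
53.900000000000006
```

View pics/scene0.png

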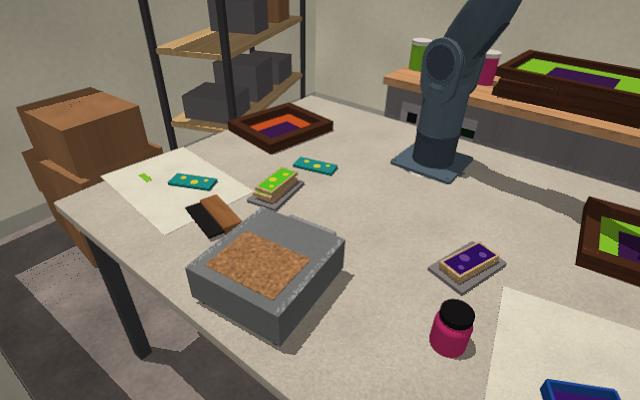

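View pics/top0.png

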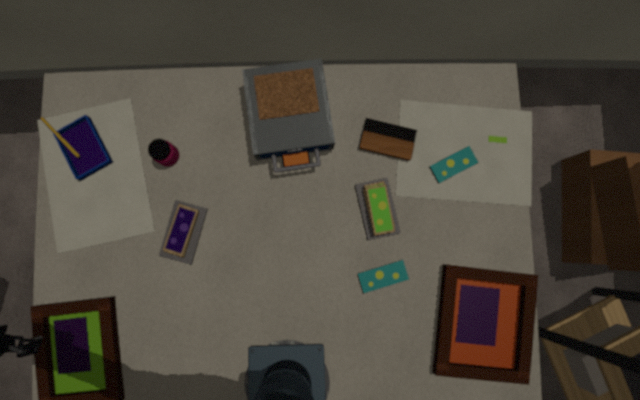

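The top view shows the cabinet at (290,105) with its handle and orange paddle at (297,160). The green stack is at (378,208), the squeegee at (388,140), the jar at (163,152) and the purple stack at (182,232). Turquoise look-alikes lie at (383,277) and (453,164). I'll zoom in for accurate pixels.

Run:
```python
import cv2
a=cv2.imread("pics/top0.png")[50:250,235:435]
a=cv2.convertScaleAbs(cv2.resize(a,(600,600),interpolation=cv2.INTER_CUBIC),alpha=1.6)
cv2.imwrite("pics/topc.png",a)
b=cv2.imread("pics/scene0.png")[155:345,180:360]
cv2.imwrite("pics/scenec.png",cv2.resize(b,(540,570),interpolation=cv2.INTER_CUBIC))
```

```text
(no output)
```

View pics/topc.png

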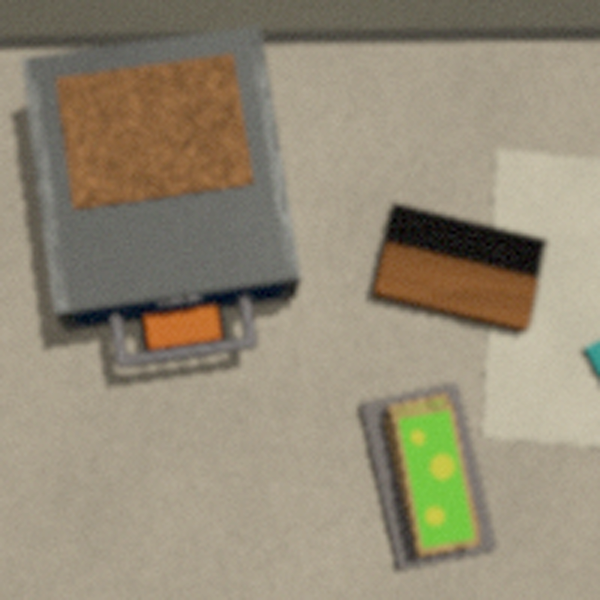

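View pics/scenec.png

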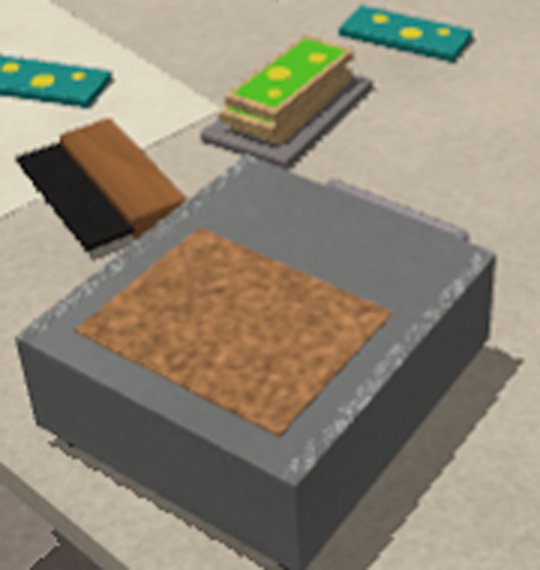

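Both crops are clear enough to measure from. The cabinet top's corners are at (62,312), (298,280), (25,60) and (262,35) in the top crop. In the scene crop they are at (493,258), (250,157), (18,340) and (293,485). The handle bar runs (118,362)–(252,345), and the green stack is slightly staggered.

```bash
cat > h.py <<'E'
import numpy as np, cv2
from scipy.optimize import least_squares
from bench import *
F=np.diag([1,-1,-1.])
def proj(n,P):
    c=get_calibration(n);M=F@c["world_to_cam"][:3]
    K=np.array([[c["fx"],0,c["cx"]],[0,c["fy"],c["cy"]],[0,0,1]])
    return cv2.projectPoints(np.asarray(P,float).reshape(-1,1,3),cv2.Rodrigues(M[:,:3])[0],M[:,3],K,np.array(c["distortion"]))[0][:,0]
def unproj(n,uv,z):
    return np.array([least_squares(lambda q:(proj(n,[[q[0],q[1],z]])[0]-p),[600,0]).x for p in np.atleast_2d(uv)])
def cab(p,L):
    L=np.atleast_2d(L);c,s=np.cos(p[2]),np.sin(p[2])
    return np.c_[p[0]+c*L[:,0]-s*L[:,1],p[1]+s*L[:,0]+c*L[:,1],p[3]+L[:,2]]
def green(n):
    im=snapshot(n);h=cv2.cvtColor(im,cv2.COLOR_RGB2HSV);return im,h
def tool():
    s=sensors.get_state();R=cv2.Rodrigues(s["ee_rot"])[0];return s,R
def towards(target,yaw=None):
    "tool-unit shift to world target (TCP); yaw = wanted world direction of tool y, mod pi"
    s,R=tool();d=R.T@(np.array(target)-s["eef_pos"])/50
    sp=0
    if yaw is not None:
        a=np.arctan2(R[1,1],R[0,1]);e=(yaw-a+np.pi/2)%np.pi-np.pi/2;sp=-np.degrees(e)/6
    return np.round(d,3),round(sp,3)
E
python3 - <<'E'
from h import *
L=[[0,115,96],[0,-115,96],[250,115,96],[250,-115,96]]
T=np.array([[62,312],[298,280],[25,60],[262,35]])/3-.33+[235,50]
H=np.array([[118,362],[252,345]])/3-.33+[235,50]
S=np.array([[493,258],[250,157],[293,485],[18,340]])/3-.33+[180,155]
def res(p):
    W=cab(p,L);return np.r_[(proj("top",W)-T).ravel(),(proj("scene",W)-S).ravel(),(proj("top",cab(p,[[-46,62,58],[-46,-62,58]]))-H).ravel()*.7]
r=least_squares(res,[650,-20,0,5],loss="soft_l1");print(r.x,np.degrees(r.x[2]),r.fun.round(1))
np.save("cab.npy",r.x)
# paddle and green blobs
im=cv2.cvtColor(cv2.imread("pics/top0.png"),cv2.COLOR_BGR2HSV)
h,s,v=im[...,0],im[...,1],im[...,2]
for nm,lo,hi,z,x in(("or",5,14,52+r.x[3],(280,315,145,175)),("gr",40,72,48,(350,410,170,245))):
    m=((h>=lo)&(h<=hi)&(s>150)&(v>70)).astype(np.uint8);k=np.zeros_like(m);k[x[2]:x[3],x[0]:x[1]]=1;m*=k
    q=cv2.minAreaRect(cv2.findNonZero(m));b=cv2.boxPoints(q);w=unproj("top",b,z);print(nm,m.sum(),q,w.mean(0),np.linalg.norm(np.diff(w,axis=0),axis=1),np.degrees(np.arctan2(*(w[1]-w[0])[::-1])))
    print(unproj("top",np.argwhere(m)[:,::-1].mean(0),z))
print("padtop",cab(r.x,[-21,0,52]),"handle",cab(r.x,[-46,0,56]),"spot open",cab(r.x,[-85,0,30]))
s,R=tool();print(R.round(3))
E
```

```text
[ 6.57263612e+02 -4.01475645e+01  1.14491110e-01  2.19581407e+00] 6.559857414557099 [-1.9  0.9  1.2  0.5 -0.1  0.1  0.4 -1.8  1.  -0.2 -0.4  0.2 -0.   1.4
 -0.3 -0.6  1.   0.1 -0.2 -0. ]
or 281 ((295.5799865722656, 158.5599822998047), (11.455129623413086, 25.031579971313477), 81.8698959350586) [639.11705674 -41.95073633] [72.18819876 33.62460823 71.94707663] -82.99807335972575
[[638.60825285 -42.05688526]]
gr 576 ((379.94232177734375, 209.21153259277344), (42.75332260131836, 16.277639389038086), 78.69007110595703) [ 487.54004519 -280.47686486] [ 47.42504674 122.91054021  46.94529783] -80.04585297088074
[[ 486.47282025 -280.44472877]]
padtop [[636.40109749 -42.5466285   54.19581407]] handle [[611.56477126 -45.40265713  58.19581407]] spot open [[572.82010235 -49.85806179  32.19581407]]
[[-0.955  0.296 -0.   ]
 [ 0.296  0.955 -0.002]
 [-0.    -0.002 -1.   ]]
```

Request:
carry_out(
  motion=[
    [[-1.2,-1.0,0,-0.5],[-2.4,-2,0,-1],[-3.6,-3,0,-1.5],[-4.8,-4,0,-2],[-6,-5,0,-2.5],[-7.2,-6,0,-3],[-8.4,-7,0,-3.5],[-9,-7.5,0,-3.97]],
  ],
  jaw=0,
)

```text
t: 1.1
eef_pos: [465.3, 199.5, 303.8]
ee_rot: [0.183, -3.136, -0.0]
ft_force: [1.5, -0.6, 0.7]
grip_width: 0.5
grip_force: 0.0
```

Run:
```python
from h import *
s,R=tool();print(s["t"],s["eef_pos"],s["grip_width"],towards([637.3,-42.4,180],np.radians(96.7)))
```

```text
1.1 [465.29413172 199.45656921 303.84602197] 0.47679739511181835 (array([-2.853, -5.206,  2.476]), np.float64(-0.001))
```

Request:
carry_out(
  motion=[
    [[-0.5,-1.0,0.2,0],[-1.1,-2.0,0.5,0],[-1.6,-3.0,1,0],[-2.2,-4.0,1.5,0],[-2.7,-4.9,2.0,0],[-2.85,-5.2,2.2,0],[-2.85,-5.2,2.2,0],[-2.85,-5.2,2.2,0]],
  ],
)

```text
t: 2.1
eef_pos: [635.7, -38.3, 194.5]
ee_rot: [-0.184, 3.136, 0.002]
ft_force: [0.7, 0.5, -0.2]
grip_width: -0.1
grip_force: 0.0
```

Run:
```python
from h import *
s,R=tool();p=np.load("cab.npy");print(s["t"],s["eef_pos"],s["ft_force"],towards([637.3,-42.4,130],np.radians(96.7)))
im=snapshot("top")[:,:,::-1]
cv2.imwrite("pics/t2.png",cv2.convertScaleAbs(cv2.resize(im[80:220,230:370],(560,560),interpolation=cv2.INTER_CUBIC),alpha=1.6))
```

```text
2.1 [635.70314433 -38.32781667 194.4797271 ] [ 0.70901211  0.52656733 -0.20633696] (array([-0.022, -0.087,  1.289]), np.float64(0.003))
```

View pics/t2.png

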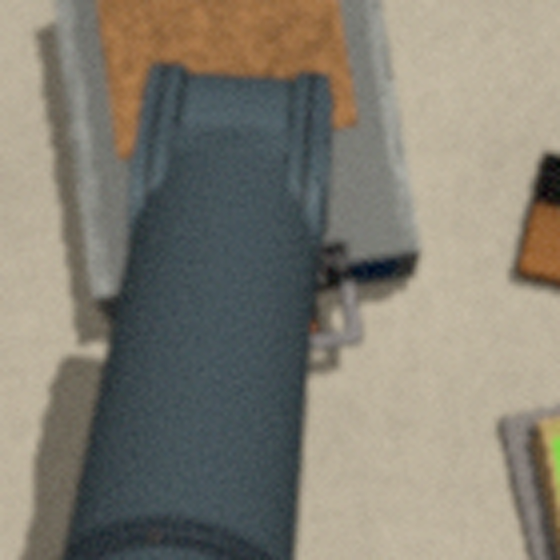

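Request:
carry_out(
  motion=[
    [[-0.02,-0.08,0.3,0],[-0.02,-0.08,0.6,0],[-0.02,-0.08,0.9,0],[-0.02,-0.08,1.1,0],[-0.02,-0.08,1.2,0],[-0.02,-0.08,1.3,0],[-0.02,-0.08,1.3,0]],
  ],
)

```text
t: 3.02
eef_pos: [637.2, -44.5, 129.0]
ee_rot: [0.18, -3.136, -0.0]
ft_force: [-4.1, 0.8, 3.5]
grip_width: -0.1
grip_force: 1.9
```

Request:
carry_out(
  motion=[
    [[0.0,-0.02,0.04,0],[0.0,-0.02,0.08,0],[0,-0.02,0.08,0]],
  ],
)

```text
t: 3.4
eef_pos: [637.9, -45.1, 125.1]
ee_rot: [-0.181, 3.136, 0.001]
ft_force: [-2.1, 2.1, 4.3]
grip_width: 0.1
grip_force: 2.5
```

Request:
carry_out(
  motion=[
    [[0.0,0.02,0.04,0],[0.0,0.04,0.08,0],[0,0.04,0.08,0]],
  ],
)

```text
t: 3.78
eef_pos: [637.9, -44.9, 124.6]
ee_rot: [-0.179, 3.135, -0.002]
ft_force: [-12.4, -0.0, 33.0]
grip_width: -0.3
grip_force: 16.3
```

Request:
carry_out(
  motion=[
    [[0.0,0,-0.04,0],[0.06,0,-0.04,0],[0.12,0,-0.04,0],[0.16,0,-0.04,0],[0.16,0,-0.04,0]],
  ],
)

```text
t: 4.4
eef_pos: [632.4, -45.4, 124.9]
ee_rot: [-0.179, 3.129, -0.003]
ft_force: [1.4, -0.3, 8.5]
grip_width: -0.3
grip_force: 4.3
```

Request:
carry_out(
  motion=[
    [[0.06,0,0.02,0],[0.12,0,0.02,0],[0.2,0,0.02,0],[0.3,0,0.02,0],[0.4,0,0.02,0],[0.5,0,0.02,0]],
  ],
)

```text
t: 5.15
eef_pos: [608.8, -48.3, 124.8]
ee_rot: [-0.179, 3.126, -0.003]
ft_force: [2.9, -0.1, 12.3]
grip_width: 0.1
grip_force: 6.5
```

Request:
carry_out(
  motion=[
    [[0.3,0,0.0,0],[0.7,0,0,0],[1.1,0,0,0],[1.5,0,0,0],[1.9,0,0,0],[2.3,0,0,0],[2.6,0,0,0],[2.75,0,0,0]],
  ],
)

```text
t: 6.15
eef_pos: [472.4, -64.9, 124.6]
ee_rot: [-0.177, 3.125, -0.004]
ft_force: [3.4, -1.9, 18.4]
grip_width: 0.0
grip_force: 9.0
```

Request:
carry_out(
  motion=[
    [[0.08,0,-0.02,0],[0.16,0,-0.02,0],[0.24,0,-0.02,0],[0.3,0,-0.02,0],[0.34,0,-0.02,0],[0.34,0,-0.02,0]],
  ],
)

```text
t: 6.9
eef_pos: [456.6, -65.8, 124.8]
ee_rot: [-0.179, 3.124, -0.004]
ft_force: [7.4, -0.4, 7.1]
grip_width: -0.3
grip_force: 5.9
```

Request:
carry_out(
  motion=[
    [[-0.1,0,-0.05,0],[-0.12,0,-0.8,0],[-0.12,0,-1.8,0],[-0.3,0.8,-2,0],[-0.6,1.8,-2,0],[-0.6,2.8,-2,0],[-0.6,3.4,-2,0],[-0.6,3.4,-2,0]],
  ],
  jaw=85,
)

```text
t: 7.9
eef_pos: [461.6, 109.6, 222.9]
ee_rot: [-0.187, 3.135, 0.001]
ft_force: [-0.5, -0.3, 0.1]
grip_width: 84.9
grip_force: 0.0
```

Run:
```python
from h import *
s,R=tool();print(s["t"],s["eef_pos"],s["ft_force"])
im=snapshot("top")[:,:,::-1].copy();sc=snapshot("scene")[:,:,::-1]
cv2.imwrite("pics/t3full.png",im);cv2.imwrite("pics/s3full.png",sc)
a=cv2.convertScaleAbs(cv2.resize(im[100:250,230:430],(800,600),interpolation=cv2.INTER_CUBIC),alpha=1.6)
cv2.imwrite("pics/t3.png",a)
```

```text
7.9 [461.55196245 109.64573943 222.88400989] [-0.46311192 -0.3189352   0.13138579]
```

View pics/t3.png

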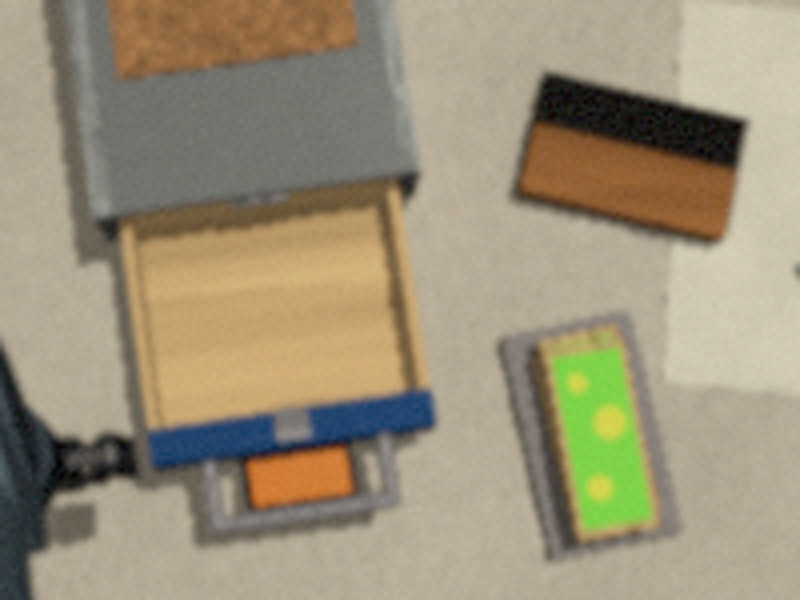

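Run:
```python
from h import *
def blob(f,lo,hi,x,sc=8):
    im=cv2.imread(f)[x[2]:x[3],x[0]:x[1]]
    im=cv2.cvtColor(cv2.resize(im,None,fx=sc,fy=sc,interpolation=cv2.INTER_CUBIC),cv2.COLOR_BGR2HSV)
    h,s,v=cv2.split(im);m=((h>=lo)&(h<=hi)&(s>140)&(v>60)).astype(np.uint8)
    m=cv2.morphologyEx(m,cv2.MORPH_OPEN,np.ones((9,9)))
    c=max(cv2.findContours(m,0,1)[0],key=cv2.contourArea);h=cv2.convexHull(c)
    M=cv2.moments(h);b=cv2.boxPoints(cv2.minAreaRect(h))
    f=lambda q:(np.array(q)+.5)/sc-.5+[x[0],x[2]]
    return f([M["m10"]/M["m00"],M["m01"]/M["m00"]]),f(b)
for z,a in((48,("pics/t3full.png",38,75,(350,410,170,245))),(60,("pics/t3full.png",5,14,(280,325,200,235)))):
    c,b=blob(*a);w=unproj("top",b,z);print(c,unproj("top",c,z),w.mean(0),np.linalg.norm(np.diff(w,axis=0),axis=1),np.degrees(np.arctan2(*(w[1]-w[0])[::-1])))
    if z==48:
        g=unproj("top",c,z)[0]
cs,_=blob("pics/s3full.png",38,75,(240,310,155,205));print("scene",cs,proj("scene",[[*g,48]]),unproj("scene",cs,48))
print(proj("scene",[[*g,58]]))
# cabinet front-edge corners now, z=96+h
T=np.array([[100,220],[412,180]])/4-.375+[230,100]
for h in(2,8.5): print(h,unproj("top",T,96+h))
print(towards([*g,200],np.radians(100)))
```

```text
[379.89890312 209.2397653 ] [[ 487.16028039 -280.33281563]] [ 487.50051226 -280.1842247 ] [ 49.8280104  125.97309929  49.31085744] -80.15981377132887
[304.37261154 218.74450047] [[464.6678092  -63.17074341]] [464.77971873 -63.18009244] [74.68515813 36.17585576 74.45377169] -83.17351143301002
scene [275.98749216 178.84156304] [[277.05862896 177.89159751]] [[ 493.19530421 -279.04248954]]
[[276.92398334 175.01562266]]
2 [[ 643.90606579   70.76949624]
 [ 667.47475316 -147.1057436 ]]
8.5 [[ 642.50103959   70.02657706]
 [ 665.94278624 -146.67518888]]
(array([ 0.38 , -7.745,  0.462]), np.float64(-0.571))
```

Request:
carry_out(
  motion=[
    [[0.05,-1.0,0,-0.1],[0.1,-2.2,0,-0.2],[0.2,-3.4,0,-0.3],[0.3,-4.6,0,-0.4],[0.35,-5.8,0,-0.57],[0.38,-7.0,0,-0.57],[0.38,-7.75,0.0,-0.57],[0.38,-7.75,0.3,-0.57]],
  ],
  jaw=85,
)

```text
t: 9.0
eef_pos: [485.9, -286.0, 208.6]
ee_rot: [-0.261, 3.129, -0.007]
ft_force: [0.3, -0.2, -0.6]
grip_width: 85.1
grip_force: 0.0
```

Run:
```python
from h import *
s,R=tool();print(s["eef_pos"],towards([487.5,-280.2,110],np.radians(99.9)))
```

```text
[ 485.89706532 -285.95366756  208.60840118] (array([-0.048,  0.117,  1.972]), np.float64(-0.061))
```

Request:
carry_out(
  motion=[
    [[-0.04,0.03,0.4,-0.05],[-0.04,0.03,0.8,-0.05],[-0.04,0.03,1.2,-0.05],[-0.04,0.03,1.4,-0.05],[-0.04,0.03,1.4,-0.05],[-0.04,0.03,1.4,-0.05]],
  ],
)

```text
t: 9.75
eef_pos: [488.9, -278.2, 138.5]
ee_rot: [-0.282, 3.128, -0.001]
ft_force: [-0.1, 0.5, 0.5]
grip_width: 85.0
grip_force: 0.0
```

Run:
```python
from h import *
s,R=tool();print(s["eef_pos"],towards([487.5,-280.2,110],np.radians(99.9)))
im=snapshot("scene")[:,:,::-1];cv2.imwrite("pics/s4.png",cv2.resize(im[100:220,210:370],(800,600),interpolation=cv2.INTER_CUBIC))
```

```text
[ 488.94328973 -278.2406201   138.50007035] (array([ 0.036, -0.033,  0.57 ]), np.float64(0.066))
```

View pics/s4.png

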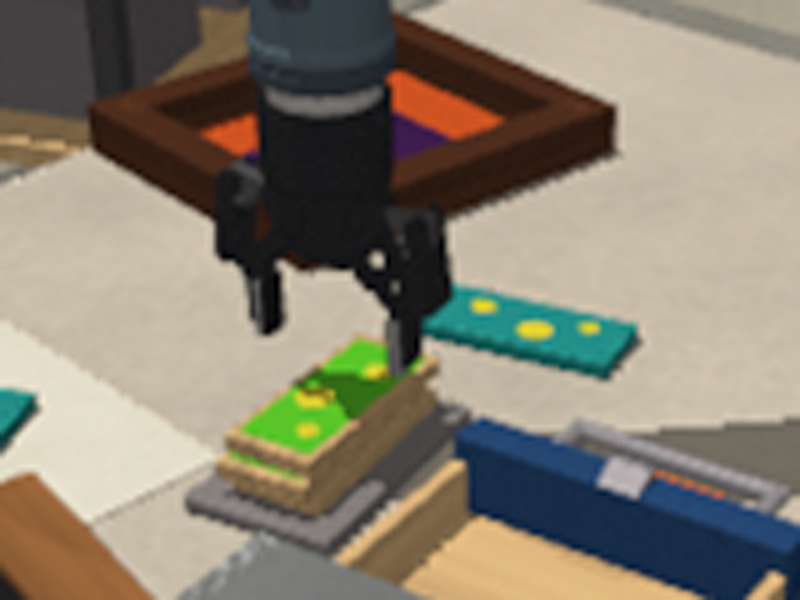

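Run:
```python
from h import *
for off in(-47,47):
  for z in(66,72,78,84,90): 
    p=[488.9-.178*off,-278.2+.984*off,z];print(off,z,((proj("scene",[p])[0]+.4-[210,100])*5).round())
print("plate near corner", [((proj("scene",[[487.5+70*.985-.17*o,-280.2+70*.17+.985*o,48]])[0]+.4-[210,100])*5).round() for o in(-30,30)])
```

```text
-47 66 [271. 348.]
-47 72 [270. 339.]
-47 78 [270. 331.]
-47 84 [269. 322.]
-47 90 [269. 313.]
47 66 [405. 388.]
47 72 [404. 379.]
47 78 [404. 370.]
47 84 [404. 362.]
47 90 [404. 352.]
plate near corner [array([227., 432.]), array([313., 461.])]
```

Request:
carry_out(
  motion=[
    [[0.03,-0.03,0.3,0.06],[0.03,-0.03,0.55,0.06],[0.03,-0.03,0.63,0.06],[0.03,-0.03,0.63,0.06],[0.03,-0.03,0.63,0.06]],
  ],
)

```text
t: 10.42
eef_pos: [487.7, -279.8, 106.6]
ee_rot: [-0.272, 3.129, -0.0]
ft_force: [0.9, 0.4, 0.5]
grip_width: 84.8
grip_force: 0.0
```

Request:
carry_out(
  motion=[
    [[0,0,0,0],[0,0,0,0],[0,0,0,0],[0,0,0,0],[0,0,0,0],[0,0,0,0]],
  ],
  jaw=50,
)

```text
t: 11.18
eef_pos: [487.7, -279.9, 107.3]
ee_rot: [-0.272, 3.129, -0.001]
ft_force: [-2.6, 1.8, 6.5]
grip_width: 58.5
grip_force: 63.9
```

Request:
carry_out(
  motion=[
    [[0,0,-0.05,0],[0,0,-0.15,0],[0,0,-0.4,0],[0,0,-0.8,0],[0,0,-1.4,0],[0,0,-2.0,0],[0,0,-2.2,0]],
  ],
)

```text
t: 12.05
eef_pos: [488.3, -280.2, 218.7]
ee_rot: [-0.272, 3.127, -0.003]
ft_force: [0.5, 1.6, -0.7]
grip_width: 58.0
grip_force: 64.2
```

Run:
```python
from h import *
s,R=tool();print(s["eef_pos"],s["grip_width"],s["qpos"].round(2),towards([574.9,-50.1,200],np.radians(6.8)))
im=snapshot("scene")[:,:,::-1];cv2.imwrite("pics/s5.png",cv2.resize(im[60:220,220:380],(600,600),interpolation=cv2.INTER_CUBIC))
```

```text
[ 488.33781    -280.24177783  218.71468684] 58.01949636540139 [ 0.29  0.5   0.2   1.85 -0.13  0.8   2.3 ] (array([-2.499,  4.235,  0.373]), np.float64(-14.476))
```

View pics/s5.png

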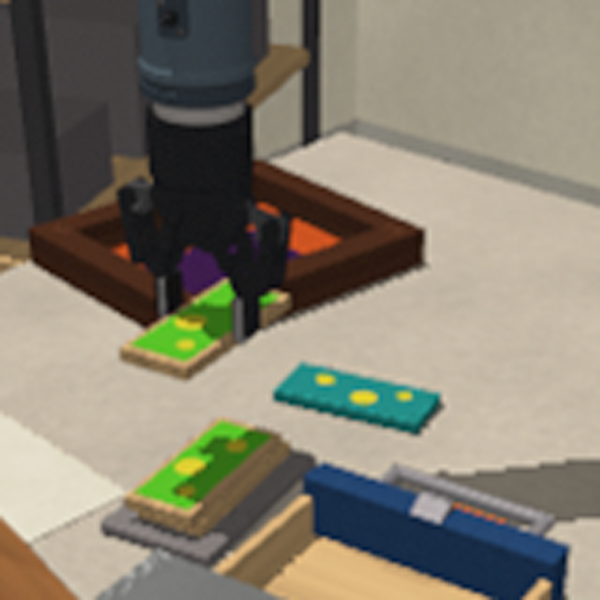

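The top plate is in the gripper at about (200,330), the two under plates are still in place, and the drawer is open. I'll carry the plate over the drawer while turning it.

Request:
carry_out(
  motion=[
    [[-0.2,0.4,0,1.6],[-0.6,1.0,0,3.2],[-0.9,1.6,0,4.8],[-1.3,2.2,0,6.4],[-1.7,2.8,0,8.0],[-2.0,3.4,0,9.6],[-2.3,3.9,0,11.2],[-2.5,4.23,0,12.8]],
  ],
)

```text
t: 13.1
eef_pos: [573.9, -47.9, 215.3]
ee_rot: [-1.734, -2.618, 0.001]
ft_force: [-0.3, -0.5, -0.2]
grip_width: 58.4
grip_force: 64.1
```

Request:
carry_out(
  motion=[
    [[0,0,0,1.4],[0,0,0,2.7],[0,0,0,2.7],[0,0,0,2.7],[0,0,0,2.7]],
  ],
)

```text
t: 13.72
eef_pos: [573.9, -49.9, 216.2]
ee_rot: [-2.081, -2.353, 0.0]
ft_force: [-0.3, -0.9, -1.4]
grip_width: 58.0
grip_force: 64.2
```

Run:
```python
from h import *
s,R=tool();print(s["eef_pos"],s["grip_width"],s["qpos"].round(2),towards([574.9,-50.1,125],np.radians(6.8)),R.round(2).tolist())
```

```text
[573.92207005 -49.93766634 216.23747137] 58.02721793316132 [-0.42  0.58  0.58  1.84 -0.42  0.85  0.49] (array([-0.006,  0.019,  1.825]), np.float64(0.036)) [[-0.12, 0.99, -0.0], [0.99, 0.12, 0.0], [0.0, -0.0, -1.0]]
```

Request:
carry_out(
  motion=[
    [[0,0.02,0.5,0],[0,0.02,1.1,0],[0,0.02,1.6,0],[0,0.02,1.8,0],[0,0.02,1.95,0],[0,0.02,2.0,0],[0,0.02,2.0,0]],
  ],
)

```text
t: 14.6
eef_pos: [575.4, -49.7, 116.9]
ee_rot: [2.082, 2.352, 0.001]
ft_force: [-1.1, -0.1, -1.4]
grip_width: 58.2
grip_force: 64.2
```

Request:
carry_out(
  motion=[
    [[0,0,0.02,0],[0,0,0.04,0],[0,0,0.06,0],[0,0,0.08,0],[0,0,0.08,0]],
  ],
)

```text
t: 15.22
eef_pos: [575.0, -49.7, 112.3]
ee_rot: [-2.083, -2.352, 0.0]
ft_force: [-0.7, -0.5, -0.4]
grip_width: 58.3
grip_force: 64.2
```

Request:
carry_out(
  motion=[
    [[0,0,0.02,0],[0,0,0.04,0],[0,0,0.05,0],[0,0,0.05,0]],
  ],
)

```text
t: 15.72
eef_pos: [575.1, -49.7, 110.5]
ee_rot: [-2.083, -2.352, -0.001]
ft_force: [-1.9, 0.3, 7.4]
grip_width: 57.8
grip_force: 65.1
```

Request:
carry_out(
  motion=[
    [[0,0,0,0],[0,0,0,0],[0,0,0,0],[0,0,0,0]],
  ],
  jaw=72,
)

```text
t: 16.23
eef_pos: [575.0, -49.7, 109.8]
ee_rot: [-2.083, -2.352, 0.0]
ft_force: [-0.8, 0.4, 0.0]
grip_width: 72.1
grip_force: 0.0
```

Request:
carry_out(
  motion=[
    [[0,0,-0.1,0],[0,0,-0.4,0],[0,0,-1.0,0],[0,0,-1.8,0],[0,0,-2.2,0],[0,0,-2.2,0]],
  ],
)

```text
t: 16.98
eef_pos: [575.8, -49.7, 221.5]
ee_rot: [2.081, 2.351, 0.004]
ft_force: [0.5, -0.2, 0.4]
grip_width: 71.7
grip_force: 0.0
```

Request:
carry_out(
  motion=[
    [[0,-0.5,0,-1.7],[0,-1.1,0,-3.4],[0,-1.6,0,-5.1],[0,-2.1,0,-6.8],[0,-2.6,0,-8.5],[0,-3,0,-10.2],[0,-3.3,0,-11.9],[0,-3.3,0,-13.6]],
  ],
  jaw=0,
)

```text
t: 17.98
eef_pos: [409.2, -69.6, 218.8]
ee_rot: [-0.031, -3.138, -0.001]
ft_force: [-0.4, -0.0, -0.1]
grip_width: -0.1
grip_force: 0.0
```

Request:
carry_out(
  motion=[
    [[0,0,0,-1.4],[0,0,0,-1.4],[0,0,0,-1.4]],
  ],
)

```text
t: 18.35
eef_pos: [410.9, -69.6, 219.4]
ee_rot: [0.186, -3.135, -0.0]
ft_force: [0.8, -0.6, -1.0]
grip_width: 0.3
grip_force: 0.0
```

Run:
```python
from h import *
s,R=tool();print(s["t"],s["eef_pos"],s["grip_width"],s["qpos"].round(2),towards([411,-69.5,131],np.radians(96.8)))
im=snapshot("scene")[:,:,::-1];cv2.imwrite("pics/s6.png",cv2.resize(im[120:320,180:400],(660,600),interpolation=cv2.INTER_CUBIC))
```

```text
18.35 [410.87570528 -69.60732877 219.39661304] 0.26387551700273504 [-0.16  0.28  0.25  2.21 -0.11  0.66  1.86] (array([-5.000e-03,  1.000e-03,  1.768e+00]), np.float64(-0.002))
```

View pics/s6.png

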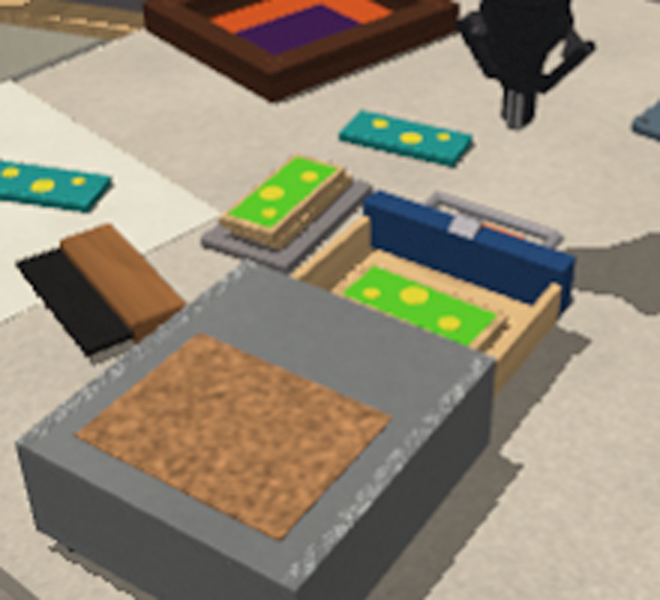

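The plate lies flat in the drawer at about (425,305), and nothing else has been disturbed. Next I'll push the drawer shut by the bar.

Request:
carry_out(
  motion=[
    [[0,0,0.6,0],[0,0,1.2,0],[0,0,1.7,0],[0,0,1.8,0],[0,0,1.8,0]],
  ],
)

```text
t: 19.02
eef_pos: [411.4, -69.7, 130.1]
ee_rot: [0.189, -3.136, 0.0]
ft_force: [-0.1, -0.7, 0.5]
grip_width: -0.4
grip_force: 0.0
```

Request:
carry_out(
  motion=[
    [[-0.1,0,0,0],[-0.2,0,0,0],[-0.35,0,0,0],[-0.6,0,0,0],[-0.9,0,0,0],[-1.2,0,0,0],[-1.5,0,0,0],[-1.7,0,0,0]],
  ],
)

```text
t: 20.02
eef_pos: [496.9, -59.1, 129.8]
ee_rot: [-0.191, 3.135, 0.0]
ft_force: [-3.1, -0.5, 1.8]
grip_width: -0.4
grip_force: 1.7
```

Friction reads 3 N as expected. I'll keep pushing.

Request:
carry_out(
  motion=[
    [[-0.25,0,0,0],[-0.5,0,0,0],[-0.8,0,0,0],[-1.1,0,0,0],[-1.35,0,0,0],[-1.55,0,0,0],[-1.7,0,0,0],[-1.75,0,0,0]],
  ],
)

```text
t: 21.02
eef_pos: [581.3, -48.8, 129.6]
ee_rot: [0.19, -3.132, -0.001]
ft_force: [-9.5, 1.0, 7.7]
grip_width: -0.1
grip_force: 4.5
```

Request:
carry_out(
  motion=[
    [[-0.04,0,0,0],[-0.08,0,0,0],[-0.12,0,0,0],[-0.16,0,0,0],[-0.2,0,0,0],[-0.2,0,0,0]],
  ],
)

```text
t: 21.78
eef_pos: [591.5, -47.5, 129.6]
ee_rot: [0.19, -3.133, -0.001]
ft_force: [-5.8, 0.7, 2.2]
grip_width: 0.2
grip_force: 2.9
```

Request:
carry_out(
  motion=[
    [[-0.03,0,0,0],[-0.06,0,0,0],[-0.08,0,0,0],[-0.08,0,0,0]],
  ],
)

```text
t: 22.28
eef_pos: [596.8, -47.0, 129.9]
ee_rot: [-0.19, 3.135, 0.0]
ft_force: [-1.5, 1.2, -1.2]
grip_width: -0.4
grip_force: 0.9
```

Request:
carry_out(
  motion=[
    [[-0.03,0,0,0],[-0.06,0,0,0],[-0.08,0,0,0],[-0.08,0,0,0]],
  ],
)

```text
t: 22.78
eef_pos: [597.9, -47.0, 129.7]
ee_rot: [0.189, -3.13, -0.001]
ft_force: [-10.0, 0.5, 7.7]
grip_width: 0.1
grip_force: 5.4
```

Request:
carry_out(
  motion=[
    [[-0.03,0,0,0],[-0.06,0,0,0],[-0.06,0,0,0]],
  ],
)

```text
t: 23.15
eef_pos: [598.5, -47.0, 129.4]
ee_rot: [0.188, -3.124, -0.002]
ft_force: [-19.4, -0.4, 15.2]
grip_width: 0.0
grip_force: 9.3
```

Request:
carry_out(
  motion=[
    [[0.2,0,0,0],[0.6,0,0,0],[0.8,0,-0.6,0],[0.8,0.5,-1.5,0],[0.8,1.5,-2,0],[0.8,2.6,-2,0],[0.8,3.5,-2,0],[0.8,3.6,-2,0]],
  ],
)

```text
t: 24.15
eef_pos: [542.2, 132.3, 230.6]
ee_rot: [-0.2, 3.132, 0.004]
ft_force: [0.5, -0.2, -0.5]
grip_width: 0.1
grip_force: 0.0
```

Run:
```python
from h import *
im=snapshot("top")[:,:,::-1];cv2.imwrite("pics/t7full.png",im)
cv2.imwrite("pics/t7.png",cv2.convertScaleAbs(cv2.resize(im[50:250,235:435],(600,600),interpolation=cv2.INTER_CUBIC),alpha=1.6))
for f in("top0","t7full"):
    i=cv2.cvtColor(cv2.imread(f"pics/{f}.png"),cv2.COLOR_BGR2HSV)[140:180,275:325];h,s,v=cv2.split(i)
    m=(h>4)&(h<15)&(s>150)&(v>70);print(f,m.sum(),np.argwhere(m)[:,::-1].mean(0)+[275,140],v[m].mean())
```

```text
top0 281 [295.62989324 158.71886121] 113.6797153024911
t7full 286 [295.52797203 158.63636364] 121.26573426573427
```

View pics/t7.png

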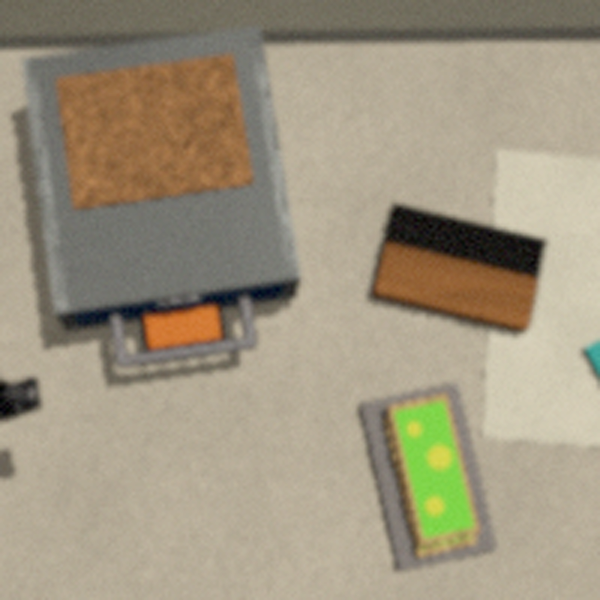

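The drawer is back exactly where it started. The paddle's pixel position is unchanged at (295.5,158.6) with the same area, so it has sprung up. The under plates and squeegee haven't moved, so I'm handing in.

```bash
python3 -c "
from bench import *
print(finish_job())"
```

```text
the job is handed in; nothing more can be done
None
```

The top green plate is lying flat in the drawer and the drawer is pushed fully home; in the last picture the paddle is back at its starting position, so the latch appears to have caught. I handed the job in at about 24 s.

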